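Put the melting dishes away in the chest drawer

TASK

Put the melting dishes away: pull the drawer of the little wooden chest right out to its stop, nest the two loose fire-clay dishes from the bench into the one that is already in the drawer, so that all three sit level in one stack, and push the drawer fully shut. Leave everything else on the bench where it is.

Things in the scene. Friction and masses are not known exactly. Their poses are not given: they have to be found in the camera images.
- chest: Fixed wooden chest, 165 mm deep (x), 180 wide, 126 high. Origin: centre of the underside; its -x is the pulling direction. Shut, the drawer front's face is 82.5 mm from the origin (its top at z 110); the drawer inside is 125 mm long, 134 wide, centred on the origin; floor at z 24, side walls to z 66. The opening is clear to z 112: only a seated stack (top at z 104) goes in.
- chest_drawer (a joint): Slide of the drawer in m: 0 shut, 0.145 pulled out to its stop (then its inside lies wholly in front of the chest).
- drawer_handle (a point): Middle of the drawer's round steel handle bar, moving with the drawer: 11 mm thick, 114 mm long, level, parallel to the drawer front and 40 mm before its face, 88 mm above the bench; posts 48 mm either side of the middle. Axes as the chest's: -x is the pulling direction.
- dish_a: Round pale fire-clay dish, 104 mm wide, 48 high, 0.12 to 0.24 kg. Its top 16 mm is a square-edged upright collar 8 mm thick (outer radius 52); below, a hollow cone, radius 41 to 27 mm. Origin: centre of the underside; yaw means nothing. Seated in another it stands 16 mm higher, with 2 mm of play. One of the two loose dishes on the bench.
- dish_b: Round pale fire-clay dish, 104 mm wide, 48 high, 0.12 to 0.24 kg. Its top 16 mm is a square-edged upright collar 8 mm thick (outer radius 52); below, a hollow cone, radius 41 to 27 mm. Origin: centre of the underside; yaw means nothing. Seated in another it stands 16 mm higher, with 2 mm of play. The other loose dish on the bench, the same as dish_a.
- dish_c: Round pale fire-clay dish, 104 mm wide, 48 high, 0.12 to 0.24 kg. Its top 16 mm is a square-edged upright collar 8 mm thick (outer radius 52); below, a hollow cone, radius 41 to 27 mm. Origin: centre of the underside; yaw means nothing. Seated in another it stands 16 mm higher, with 2 mm of play. The same again; it stands loose in the drawer and stays there as the bottom of the stack.
- gas_torch: Bystander: small hand torch on its cylinder, 129 x 62 mm, 190 mm high. Origin: centre of its underside.
- beaker: Bystander: grey steel beaker, 90 mm across, 94 mm high. Origin: centre of its underside.
- matchbox: Bystander: matchbox, 36 x 55 x 15 mm. Origin: centre of its underside.
- flux_brush: Bystander: thin red brush, 152 mm long, 10 mm thick. Origin: centre of its underside.
- findings_tin: Bystander: flat red tin, 89 x 121 x 35 mm. Origin: centre of its underside.
- charcoal_block: Bystander: black charcoal block, 52 x 77 x 26 mm. Origin: centre of its underside.

How it is judged:
On the way, in this order (a step that is already met when the one before it is completed fails the run):
1. the drawer is pulled out to its stop (value of joint chest_drawer above 0.14 m), for 0.2 s.
2. both loose dishes are nested, seated and level, on the dish in the drawer, the drawer still out (((horizontal distance between dish_a and dish_c below 0.006 m and z of dish_a in the frame of dish_c between 0.013 and 0.019 m and horizontal distance between dish_b and dish_a below 0.006 m and z of dish_b in the frame of dish_a between 0.013 and 0.019 m) or (horizontal distance between dish_b and dish_c below 0.006 m and z of dish_b in the frame of dish_c between 0.013 and 0.019 m and horizontal distance between dish_a and dish_b below 0.006 m and z of dish_a in the frame of dish_b between 0.013 and 0.019 m)) and angle between each of dish_a, dish_b, dish_c's own z axis and vertical below 0.06 rad and z of dish_c in the frame of chest between 0.02 and 0.028 m and value of joint chest_drawer above 0.1 m), for 0.2 s.
At the end, for the whole second after the job is handed in: Drawer shut (within 6 mm); in it the three dishes stand as one level stack on its floor, its own dish at the bottom, the other two nested in it in either order, each centred within 6 mm on the one below and 13 to 19 mm higher, tilted under 0.06 rad, at rest (((horizontal distance between dish_a and dish_c below 0.006 m and z of dish_a in the frame of dish_c between 0.013 and 0.019 m and horizontal distance between dish_b and dish_a below 0.006 m and z of dish_b in the frame of dish_a between 0.013 and 0.019 m) or (horizontal distance between dish_b and dish_c below 0.006 m and z of dish_b in the frame of dish_c between 0.013 and 0.019 m and horizontal distance between dish_a and dish_b below 0.006 m and z of dish_a in the frame of dish_b between 0.013 and 0.019 m)) and angle between each of dish_a, dish_b, dish_c's own z axis and vertical below 0.06 rad and z of dish_c in the frame of chest between 0.02 and 0.028 m and value of joint chest_drawer below 0.006 m and linear speed of each of dish_a, dish_b, dish_c below 0.02 m/s); the robot touches nothing.
It fails at once if a bystander (torch, beaker, matchbox, brush, tin, charcoal block) is shifted by more than 40 mm (distance of any of gas_torch, beaker, matchbox, flux_brush, findings_tin, charcoal_block from where it was at the start of the episode above 0.04 m).
It also fails if it takes over 72 s, if anything falls off the work surface, if the arm or the gripper's body presses on something with over 40 N, if the wrist force passes 120 N, or if a joint passes its speed limit or range.

ROBOT

A 6-joint arm with a two-finger parallel gripper is mounted at the origin on a cart in front of the work surface, level with it; the furniture and walls round the work are solid. World frame = base frame: x ahead of the robot, y to its left, z up, the work surface at z = 0. Lengths are in m, angles in rad, forces in N, time in s.
With the tool pointing down it reaches from about 0.425 to 0.95 m from the base axis. Payload 3.5 kg.
Tool frame: the origin (TCP) lies at the very end of the fingers, on their centre line; the grasp point (between the pads) lies 19 mm behind it (grip_depth is the distance from the TCP to the grasp point, in m); x points along the fingers, z is the direction in which the jaws open and shut, and the axes are right-handed (so a half turn about x gives the same grasp; the last joint's range is limited). The gripper opens to 85 mm and grips with 20 to 120 N. Pads are 22 mm wide; open, the fingers measure 114 mm over their backs; the gripper's body (76 mm by 85 mm) begins 54 mm behind the grasp point. The pads swing forward as they close: fully open they stand 13 mm farther back than shut.
Start: joints at [1.099, 0.286, 1.577, -0, 1.279, -0.15], TCP at [0.213, 0.64, 0.231] pointing down, gripper open.
Joint ranges: [-2.77, 2.77], [-0.9, 2.22], [0.21, 2.48], [-1.53, 4.67], [0.24, 2.81], [-2.84, 2.84]. Speed limits (rad/s): [2.79, 2.79, 3.14, 3.14, 3.14, 3.14].

INTERFACE

Orientations are given as a unit quaternion [x, y, z, w].
In Python, from plant import get_state, read_camera, calibration, sign_off, recognise, grip_depth gives the robot as it stands. The module is installed in compiled form; this text tells all that it offers.
- The arm moves only by the tool servo_tool, never from a script. Its argument "deltas" is a list that holds one entry, the list of rows, each a list of 4 numbers: the shift along the world's x, y, z scaled (see below), then the turn about the world's z scaled (see below). In form: [[[tx, ty, tz, spin], ...]]. A call has exactly 5 rows; each row is the pose to reach, as a shift and turn from the pose commanded when the call began; what a row does not reach only later rows make up. The controller multiplies each number of a shift by 10 cm and each number of a turn by 90 degrees. A row lasts 1/10 s, in which the tool goes at most 50 mm and 8.59 degrees, less where a joint would pass 70% of its speed; a pose out of reach is approached as far as the arm can. A call with a number of a shift or a turn outside -1 to 1 is refused whole. A call with a gripper value outside its range is refused whole. "claw" is the gripper's target within -1 to 1 (fully open at 1, half-way at 0, shut at -1), set as the call begins (left out, the last holds). The fingers move at their own pace and stop on an object; "force" is the grip in N (left out, the last holds). Time passes only in rows, so rows that repeat a pose let the fingers close, or fill a call up. It gives the time, the measured TCP pose, the force and the opening at its end, in the units of the state.
- get_state(): the state, without advancing time (a new reading comes with each control period).
- read_camera(name): name is "scene" or "top"; returns the picture (420x560x3 uint8, blue, green, red); there is no depth.
- calibration(name): a dict with "intrinsics" (3x3 intrinsics, pixels), "R" (3x3) and "t" (3): a world point X has camera coordinates R X + t. Camera axes: x right, y down, z forward; pixel columns grow to the right and rows downward; lengths in m; the calibration is good to about 2 mm. A picture is of the moment at which its call begins. calibration takes no time and is no camera call.
- sign_off(): hands the job in, once; it reports no verdict.
Trained networks look in the newest picture that a camera, given by its name, has taken for a name from the list of things; names that differ only in an ending like _2 or _b are one class to them, and where a whole thing is asked for, a point or a joint stands for the part that bears it (a point fixed in the world has none). Each returns a list of dicts, best first, with "p" (0 to 1); they miss things now and then, are a little off and sometimes report something else, mostly with a low value. They report only what shows in the picture. A call takes as long as a camera call.
- recognise(camera, query): "at" ([x, y, z] in m, in world coordinates, good to about 4 mm: the middle of the surface that is visible of it).
The state is a dict: "time": time; "qpos": joint angles; "dq": joint speeds; "joint_efforts": joint torques, N m; "eef_pos": TCP position; "tcp_rot": TCP orientation; "contact_force": force on the tool from outside, world axes, zero at the start; "wrist_torque": the same for the moment, N m; "opening": opening from 0.0 (shut) to 1.0 (fully open).
Only numpy, scipy, OpenCV 4.12 (cv2) and the standard library are available. Lean on these libraries where they do the work, as an engineer would, in place of code of your own. Each camera call takes 0.05 s, during which the arm holds its last target. There are 200 camera calls.

## Working session

There is one attempt and no reset: what is moved stays moved. The work goes in short steps, Python scripts to look and compute and a tool call to move; the robot and the scene stay as the last step left them, time stands still between calls to the robot, and variables do not carry over. Pictures are saved under pics/ and viewed, about 8 in all and at most 12, crops included, and the job is handed in when it is done.

Besides the shell and the picture viewer there is one more tool, called after "Call:" by a JSON object that holds its "op" and its "data", one argument or row to a line. servo_tool: Moves the arm, as the interface text tells. Its arguments: {"type":"object","properties":{"deltas":{"type":"array"},"claw":{"type":"number"},"force":{"type":"number"}},"required":["deltas"]}

```bash
mkdir -p pics; python3 - <<'E'
from plant import *
import cv2,numpy as np
for c in ["scene","top"]:
    im=read_camera(c); cv2.imwrite(f"pics/{c}0.png",im)
    k=calibration(c); print(c,np.round(k["intrinsics"],1).tolist(),np.round(k["R"],3).tolist(),np.round(k["t"],3).tolist())
    for q in ["chest","drawer_handle","dish_a","gas_torch","beaker","matchbox","flux_brush","findings_tin","charcoal_block"]:
        print(q,[(np.round(d["at"],3).tolist(),round(d["p"],2)) for d in recognise(c,q)])
s=get_state();print(s,grip_depth)
E
```

```text
scene [[469.8, 0.0, 289.5], [0.0, 469.8, 208.4], [0.0, 0.0, 1.0]] [[-0.041, 0.999, 0.004], [0.761, 0.033, -0.648], [-0.647, -0.024, -0.762]] [0.001, -0.363, 1.822]
chest [([0.627, -0.209, 0.126], 0.76)]
drawer_handle [([0.595, -0.128, 0.091], 0.78)]
dish_a [([0.445, 0.311, 0.034], 0.98), ([0.617, 0.158, 0.032], 0.82)]
gas_torch [([0.37, -0.245, 0.107], 0.92)]
beaker [([0.384, 0.073, 0.06], 0.65)]
matchbox [([0.553, 0.225, 0.016], 0.76)]
flux_brush [([0.457, 0.172, 0.003], 0.52), ([0.366, -0.242, 0.107], 0.44), ([0.772, -0.161, 0.037], 0.3)]
findings_tin [([0.653, 0.289, 0.034], 0.87)]
charcoal_block [([0.774, -0.165, 0.035], 0.83)]
top [[523.8, 0.0, 282.5], [0.0, 523.8, 207.3], [0.0, 0.0, 1.0]] [[-0.029, -0.999, -0.028], [-0.993, 0.033, -0.117], [0.118, 0.024, -0.993]] [0.059, 0.554, 1.422]
chest [([0.58, -0.206, 0.125], 0.6)]
drawer_handle [([0.57, -0.135, 0.093], 0.94)]
dish_a [([0.634, 0.156, 0.032], 0.93), ([0.458, 0.314, 0.036], 0.91)]
gas_torch [([0.362, -0.241, 0.17], 0.89)]
beaker [([0.568, -0.134, 0.094], 0.62), ([0.363, 0.074, 0.046], 0.57)]
matchbox [([0.544, 0.222, 0.017], 0.66)]
flux_brush [([0.449, 0.172, 0.009], 0.48)]
findings_tin [([0.641, 0.285, 0.035], 0.77)]
charcoal_block [([0.761, -0.161, 0.033], 0.94)]
{'time': 1.0, 'qpos': array([ 1.09895992e+00,  2.86317895e-01,  1.57667896e+00, -1.82573887e-06,
        1.27860246e+00, -1.50031365e-01]), 'dq': array([ 0.00082182, -0.00028852, -0.00039836, -0.00074417, -0.00088055,
       -0.00047847]), 'joint_efforts': array([ 9.83902828e-04, -4.05970323e+01, -2.92950833e+01, -1.10014082e-04,
        3.06033135e-04, -2.13373617e-06]), 'eef_pos': array([0.2134784 , 0.6403469 , 0.23132433]), 'tcp_rot': array([-0.41343876,  0.57364782,  0.4134355 ,  0.57364419]), 'contact_force': array([ 0.10090917, -0.44848963,  0.74476934]), 'wrist_torque': array([-0.01114183, -0.01287727, -0.01616319]), 'opening': 1.001874769835067} 0.0187
```

View pics/scene0.png

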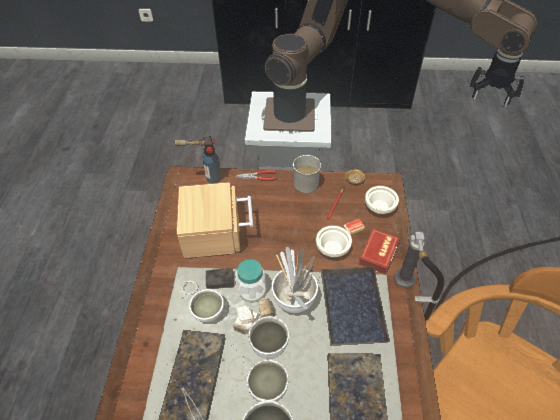

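View pics/top0.png

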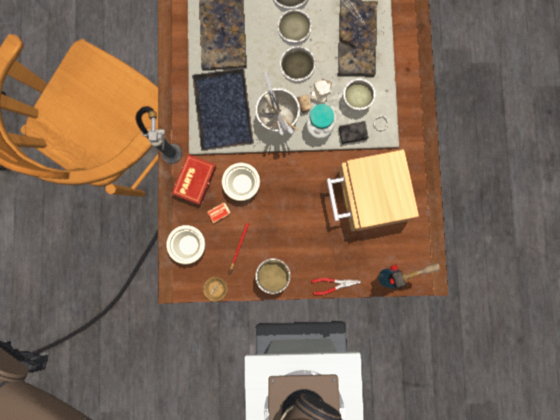

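The scene picture shows the chest at about (210,220) with its handle to the right at (250,212), and the loose dishes at (334,241) and (382,201). The top picture shows the handle at (335,198), and the dishes at (241,182) and (186,245). The drawer pulls along about +y. Next I'll zoom in on both for corners and rims.

```bash
python3 - <<'E'
import cv2,numpy as np
t=cv2.imread("pics/top0.png");s=cv2.imread("pics/scene0.png")
a=cv2.resize(t[140:240,320:420],(400,400),interpolation=cv2.INTER_CUBIC)
b=cv2.resize(s[175:275,170:270],(400,400),interpolation=cv2.INTER_CUBIC)
cv2.imwrite("pics/z1.png",np.hstack([a,b]))
E
cat > h.py <<'E'
import numpy as np,cv2
from plant import *
def px(c,u,v,z):
    k=calibration(c);K=k["intrinsics"];R=k["R"];t=k["t"]
    R,t,K=map(np.array,(R,t,K))
    d=R.T@np.linalg.solve(K,[u,v,1.]);o=-R.T@t
    return o+d*(z-o[2])/d[2]
def proj(c,X):
    k=calibration(c);p=np.array(k["intrinsics"])@(np.array(k["R"])@np.array(X)+np.array(k["t"]));return p[:2]/p[2]
def dishfit(im,c,x,y,ztop,r=0.052,win=0.02):
    """fit the rim centre: best mean outward gradient along projected circle of radius r at ztop"""
    g=cv2.GaussianBlur(im,(0,0),0.8).astype(float).mean(2)
    th=np.linspace(0,2*np.pi,120,endpoint=False);best=[]
    k=calibration(c);K,R,t=(np.array(k[n]) for n in("intrinsics","R","t"))
    def smp(cx,cy,rr):
        P=np.stack([cx+rr*np.cos(th),cy+rr*np.sin(th),np.full_like(th,ztop)])
        p=K@(R@P+t[:,None]);p=(p[:2]/p[2]).astype(np.float32)
        return cv2.remap(g.astype(np.float32),p[0][None],p[1][None],cv2.INTER_LINEAR)[0]
    for dx in np.arange(-win,win+1e-6,.001):
        for dy in np.arange(-win,win+1e-6,.001):
            d=np.clip(smp(x+dx,y+dy,r-.003)-smp(x+dx,y+dy,r+.003),0,40)
            best.append((d.mean(),x+dx,y+dy))
    best.sort(reverse=True);return np.round(best[0],4)
E
python3 - <<'E'
from h import *
for c in ["scene","top"]:
    im=cv2.imread(f"pics/{c}0.png")
    for x,y in [(.628,.157),(.452,.312)]: print(c,dishfit(im,c,x,y,.048))
E
```

```text
scene [39.3978  0.631   0.155 ]
scene [39.0332  0.461   0.308 ]
top [40.     0.634  0.157]
top [40.     0.464  0.313]
```

View pics/z1.png

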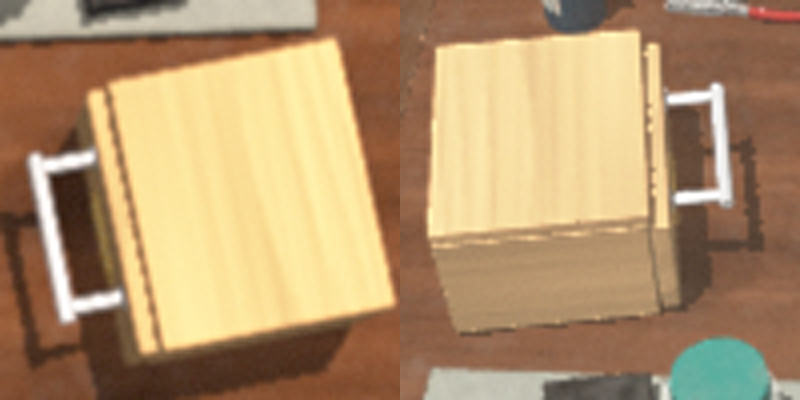

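```bash
sed -i 's/,0,40)/,0,150)/' h.py; python3 - <<'E'
from h import *
for c in ["scene","top"]:
    im=cv2.imread(f"pics/{c}0.png")
    for x,y in [(.628,.157),(.452,.312)]: print(c,dishfit(im,c,x,y,.048))
T=dict(top=[(404.5,149.5),(419.25,215.75),(360.5,228),(347,161.25)],scene=[(177.5,234.5),(179,186.75),(230,183),(231.25,229.5)])
H=dict(top=[(328.75,179.25),(337,220)],scene=[(251.75,225.75),(249.25,197)])
for c in T:
    P=np.array([px(c,*p,.126) for p in T[c]])[:,:2];h=np.array([px(c,*p,.088) for p in H[c]])[:,:2]
    print(c,P.round(3).tolist(),[round(np.linalg.norm(P[i]-P[i-1]),3) for i in range(4)],"ctr",P.mean(0).round(3))
    ang=lambda v:round(np.degrees(np.arctan2(v[1],v[0])),1)
    print(" back->front dirs",ang(P[3]-P[0]),ang(P[2]-P[1]),"sides",ang(P[0]-P[1]),ang(P[3]-P[2]),"handle",h.round(3).tolist(),ang(h[0]-h[1]),np.linalg.norm(h[0]-h[1]).round(3),"mid",h.mean(0).round(4))
E
```

```text
scene [76.0637  0.63    0.153 ]
scene [72.667  0.46   0.308]
top [108.2023   0.63     0.156 ]
top [108.6952   0.461    0.311 ]
top [[0.686, -0.284], [0.511, -0.312], [0.484, -0.16], [0.66, -0.133]] [np.float64(0.154), np.float64(0.177), np.float64(0.155), np.float64(0.178)] ctr [ 0.585 -0.222]
 back->front dirs 99.7 100.0 sides 9.0 8.7 handle [[0.62, -0.086], [0.51, -0.103]] 9.0 0.112 mid [ 0.5652 -0.0943]
scene [[0.691, -0.28], [0.513, -0.31], [0.491, -0.16], [0.667, -0.135]] [np.float64(0.147), np.float64(0.18), np.float64(0.152), np.float64(0.178)] ctr [ 0.591 -0.221]
 back->front dirs 99.3 98.4 sides 9.7 8.1 handle [[0.622, -0.085], [0.511, -0.103]] 9.2 0.112 mid [ 0.5665 -0.0938]
```

```bash
python3 - <<'E'
from h import *
from scipy.spatial.transform import Rotation as R
s=get_state();M=R.from_quat(s["tcp_rot"]).as_matrix();print(M.round(3),np.degrees(np.arctan2(M[1,2],M[0,2])),s["time"],s["eef_pos"])
E
```

```text
[[-0.    -0.949  0.316]
 [-0.     0.316  0.949]
 [-1.    -0.    -0.   ]] 71.56195921269556 1.0 [0.2134784  0.6403469  0.23132433]
```

Call:
{"op": "servo_tool", "data": {
  "deltas": [
    [[0.09, -0.18, 0, 0.03], [0.18, -0.37, 0, 0.06], [0.26, -0.55, 0, 0.09], [0.35, -0.74, 0, 0.12], [0.44, -0.92, 0, 0.153]]
  ],
  "claw": -0.3,
  "force": 60
}}

```text
time: 1.5
eef_pos: [0.2577, 0.5476, 0.2314]
tcp_rot: [-0.48, 0.519, 0.48, 0.519]
contact_force: [0.2, -0.2, 0.3]
opening: 0.354
```

Call:
{"op": "servo_tool", "data": {
  "deltas": [
    [[0.09, -0.18, 0, 0.03], [0.18, -0.37, 0, 0.06], [0.26, -0.55, 0, 0.09], [0.35, -0.74, 0, 0.12], [0.44, -0.92, 0, 0.153]]
  ]
}}

```text
time: 2.0
eef_pos: [0.3017, 0.4556, 0.2315]
tcp_rot: [0.539, -0.458, -0.539, -0.458]
contact_force: [0.8, -0.2, 0.0]
opening: 0.353
```

Call:
{"op": "servo_tool", "data": {
  "deltas": [
    [[0.09, -0.18, 0, 0], [0.18, -0.37, 0, 0], [0.26, -0.55, 0, 0], [0.35, -0.74, 0, 0], [0.44, -0.92, 0, 0]]
  ]
}}

```text
time: 2.5
eef_pos: [0.3457, 0.3636, 0.2315]
tcp_rot: [0.538, -0.459, -0.538, -0.459]
contact_force: [-0.2, -0.2, 0.7]
opening: 0.351
```

Call:
{"op": "servo_tool", "data": {
  "deltas": [
    [[0.09, -0.18, 0, 0], [0.18, -0.37, 0, 0], [0.26, -0.55, 0, 0], [0.35, -0.74, 0, 0], [0.44, -0.92, 0, 0]]
  ]
}}

```text
time: 3.0
eef_pos: [0.3898, 0.2715, 0.2316]
tcp_rot: [0.538, -0.459, -0.538, -0.459]
contact_force: [-0.2, 1.3, -0.4]
opening: 0.357
```

Call:
{"op": "servo_tool", "data": {
  "deltas": [
    [[0.09, -0.18, 0, 0], [0.18, -0.37, 0, 0], [0.26, -0.55, 0, 0], [0.35, -0.74, 0, 0], [0.44, -0.92, 0, 0]]
  ]
}}

```text
time: 3.5
eef_pos: [0.4338, 0.1795, 0.2316]
tcp_rot: [0.538, -0.459, -0.538, -0.459]
contact_force: [0.0, 0.2, 0.1]
opening: 0.352
```

Call:
{"op": "servo_tool", "data": {
  "deltas": [
    [[0.09, -0.18, 0, 0], [0.18, -0.37, 0, 0], [0.26, -0.55, 0, 0], [0.35, -0.74, 0, 0], [0.44, -0.92, 0, 0]]
  ]
}}

```text
time: 4.0
eef_pos: [0.4778, 0.0875, 0.2316]
tcp_rot: [0.538, -0.459, -0.538, -0.459]
contact_force: [-0.4, 0.1, 0.9]
opening: 0.349
```

Call:
{"op": "servo_tool", "data": {
  "deltas": [
    [[0.09, -0.18, 0, 0], [0.18, -0.37, 0, 0], [0.26, -0.55, 0, 0], [0.35, -0.74, 0, 0], [0.44, -0.92, 0, 0]]
  ]
}}

```text
time: 4.5
eef_pos: [0.5218, -0.0045, 0.2315]
tcp_rot: [0.538, -0.459, -0.538, -0.459]
contact_force: [0.1, -0.2, -0.3]
opening: 0.353
```

Call:
{"op": "servo_tool", "data": {
  "deltas": [
    [[0.09, -0.18, 0, 0], [0.18, -0.36, 0, 0], [0.27, -0.54, -0.2, 0], [0.36, -0.72, -0.4, 0], [0.44, -0.895, -0.6, 0]]
  ]
}}

```text
time: 5.0
eef_pos: [0.5661, -0.0943, 0.171]
tcp_rot: [0.538, -0.459, -0.538, -0.459]
contact_force: [-0.1, 0.1, 0.3]
opening: 0.347
```

Call:
{"op": "servo_tool", "data": {
  "deltas": [
    [[0, 0, -0.2, 0], [0, 0, -0.4, 0], [0, 0, -0.6, 0], [0, 0, -0.8, 0], [0, 0, -1.0, 0]]
  ]
}}

```text
time: 5.5
eef_pos: [0.5657, -0.0935, 0.0706]
tcp_rot: [0.538, -0.459, -0.538, -0.459]
contact_force: [0.6, -0.4, 0.2]
opening: 0.353
```

Call:
{"op": "servo_tool", "data": {
  "deltas": [
    [[0, 0, 0, 0], [0, 0, 0, 0], [0, 0, 0, 0], [0, 0, 0, 0], [0, 0, 0, 0]]
  ],
  "claw": -1
}}

```text
time: 6.0
eef_pos: [0.5641, -0.0929, 0.0697]
tcp_rot: [-0.537, 0.459, 0.539, 0.458]
contact_force: [0.6, -2.2, -16.2]
opening: 0.106
```

Call:
{"op": "servo_tool", "data": {
  "deltas": [
    [[-0.015, 0.1, 0, 0], [-0.045, 0.28, 0, 0], [-0.075, 0.47, 0, 0], [-0.105, 0.66, 0, 0], [-0.135, 0.85, 0, 0]]
  ]
}}

```text
time: 6.5
eef_pos: [0.5502, -0.0068, 0.0698]
tcp_rot: [-0.537, 0.459, 0.539, 0.458]
contact_force: [1.4, -2.7, -20.8]
opening: 0.105
```

Call:
{"op": "servo_tool", "data": {
  "deltas": [
    [[-0.03, 0.19, 0, 0], [-0.05, 0.33, 0, 0], [-0.075, 0.46, 0, 0], [-0.085, 0.54, 0, 0], [-0.092, 0.58, 0, 0]]
  ]
}}

```text
time: 7.0
eef_pos: [0.5414, 0.0481, 0.0698]
tcp_rot: [0.54, -0.46, -0.538, -0.455]
contact_force: [1.3, -20.6, -27.9]
opening: 0.104
```

Call:
{"op": "servo_tool", "data": {
  "deltas": [
    [[-0.003, 0.02, 0, 0], [-0.006, 0.04, 0, 0], [-0.006, 0.04, 0, 0], [-0.006, 0.04, 0, 0], [-0.006, 0.04, 0, 0]]
  ]
}}

```text
time: 7.5
eef_pos: [0.5414, 0.048, 0.0698]
tcp_rot: [0.541, -0.462, -0.537, -0.454]
contact_force: [1.0, -20.5, -26.3]
opening: 0.099
```

Call:
{"op": "servo_tool", "data": {
  "deltas": [
    [[0, -0.02, 0, 0], [0, -0.02, 0, 0], [0, -0.02, 0, 0], [0, -0.02, 0.1, 0], [0, -0.02, 0.3, 0]]
  ],
  "claw": -0.3
}}

```text
time: 8.0
eef_pos: [0.5421, 0.0525, 0.1025]
tcp_rot: [-0.538, 0.458, 0.538, 0.459]
contact_force: [-0.2, -0.6, -0.2]
opening: 0.347
```

Call:
{"op": "servo_tool", "data": {
  "deltas": [
    [[0, 0, 0.3, 0], [0, 0.05, 0.6, 0], [0.08, 0.2, 0.9, -0.09], [0.16, 0.35, 0.95, -0.18], [0.24, 0.5, 0.95, -0.27]]
  ]
}}

```text
time: 8.5
eef_pos: [0.5684, 0.1031, 0.2016]
tcp_rot: [-0.43, 0.56, 0.426, 0.565]
contact_force: [-0.1, -0.0, -0.0]
opening: 0.351
```

Call:
{"op": "servo_tool", "data": {
  "deltas": [
    [[0.03, 0.1, 0, -0.09], [0.06, 0.2, 0, -0.18], [0.1, 0.3, 0, -0.27], [0.14, 0.4, 0, -0.36], [0.17, 0.48, 0, -0.45]]
  ]
}}

```text
time: 9.0
eef_pos: [0.584, 0.1513, 0.1989]
tcp_rot: [-0.207, 0.675, 0.207, 0.677]
contact_force: [0.7, -0.0, -0.2]
opening: 0.351
```

```bash
python3 - <<'E'
from h import *
ims={}
for c in ["scene","top"]:
    im=read_camera(c); cv2.imwrite(f"pics/{c}1.png",im); ims[c]=im
    print(c,[(np.round(d["at"],3).tolist(),round(d["p"],2)) for d in recognise(c,"dish_c")])
    print(dishfit(im,c,.562,-.072,.072), dishfit(im,c,.562,-.072,.072,.044))
print(get_state()["eef_pos"])
a=cv2.resize(ims["top"][130:250,270:420],(400,320),interpolation=cv2.INTER_CUBIC)
b=cv2.resize(ims["scene"][160:280,170:320],(400,320),interpolation=cv2.INTER_CUBIC)
cv2.imwrite("pics/z2.png",np.hstack([a,b]))
E
```

```text
scene [([0.442, 0.314, 0.035], 0.85), ([0.617, 0.156, 0.03], 0.68), ([0.556, -0.065, 0.062], 0.65)]
[56.1958  0.572  -0.067 ] [29.2277  0.581  -0.062 ]
top [([0.572, -0.068, 0.056], 0.83), ([0.63, 0.114, 0.042], 0.64), ([0.367, 0.074, 0.046], 0.26)]
[ 8.37053e+01  5.73000e-01 -6.40000e-02] [40.2902  0.563  -0.06  ]
[0.58349605 0.15035264 0.19786174]
```

View pics/z2.png

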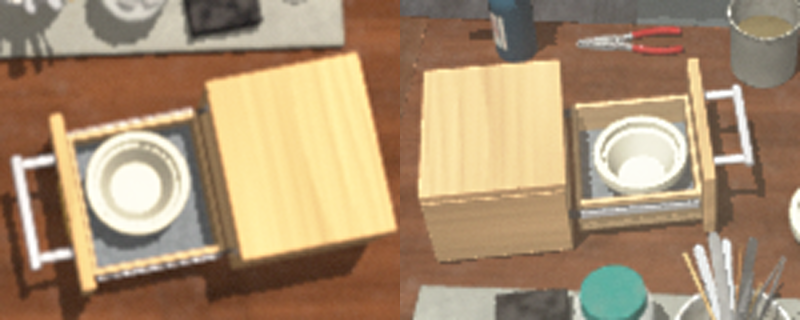

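Dish c sits in the open drawer, at about (137,185) in the left half of the crop, towards the far side wall, so I'll grip on the -x side. I place it at about (0.5725,-0.0655).

Call:
{"op": "servo_tool", "data": {
  "deltas": [
    [[0, -0.03, -0.1, -0.09], [-0.01, -0.03, -0.25, -0.18], [-0.01, -0.03, -0.4, -0.27], [-0.01, -0.03, -0.6, -0.28], [-0.01, -0.03, -0.8, -0.28]]
  ],
  "claw": -0.25
}}

```text
time: 9.7
eef_pos: [0.5825, 0.1465, 0.1167]
tcp_rot: [-0.057, 0.704, 0.057, 0.705]
contact_force: [-0.4, 0.1, -0.3]
opening: 0.377
```

Call:
{"op": "servo_tool", "data": {
  "deltas": [
    [[0, 0, -0.2, 0], [0, 0, -0.4, 0], [0, 0, -0.6, 0], [0, 0, -0.75, 0], [0, 0, -0.83, 0]]
  ]
}}

```text
time: 10.2
eef_pos: [0.5815, 0.1466, 0.0322]
tcp_rot: [-0.056, 0.705, 0.056, 0.704]
contact_force: [-0.7, -0.0, -0.5]
opening: 0.374
```

Call:
{"op": "servo_tool", "data": {
  "deltas": [
    [[0, 0, 0, 0], [0, 0, 0, 0], [0, 0, 0, 0], [0, 0, 0, 0], [0, 0, 0, 0]]
  ],
  "claw": -1
}}

```text
time: 10.7
eef_pos: [0.5823, 0.1469, 0.0338]
tcp_rot: [-0.056, 0.705, 0.056, 0.705]
contact_force: [0.1, -0.4, -0.8]
opening: 0.073
```

Call:
{"op": "servo_tool", "data": {
  "deltas": [
    [[0, 0, 0.1, 0], [0, 0, 0.3, 0], [0, 0, 0.5, 0], [0, 0, 0.75, 0], [0, 0, 1.0, 0]]
  ]
}}

```text
time: 11.2
eef_pos: [0.5819, 0.1469, 0.1348]
tcp_rot: [-0.056, 0.705, 0.056, 0.705]
contact_force: [-0.4, 0.4, -1.6]
opening: 0.076
```

Call:
{"op": "servo_tool", "data": {
  "deltas": [
    [[-0.02, -0.05, 0.15, 0], [-0.06, -0.2, 0.3, 0], [-0.1, -0.4, 0.4, 0], [-0.15, -0.6, 0.4, 0], [-0.2, -0.8, 0.4, 0]]
  ]
}}

```text
time: 11.7
eef_pos: [0.5618, 0.0659, 0.1741]
tcp_rot: [-0.056, 0.705, 0.056, 0.705]
contact_force: [-0.2, -0.4, -1.9]
opening: 0.077
```

Call:
{"op": "servo_tool", "data": {
  "deltas": [
    [[-0.05, -0.2, 0, 0], [-0.1, -0.4, 0, 0], [-0.15, -0.6, 0, 0], [-0.2, -0.8, 0, 0], [-0.25, -0.98, 0, 0]]
  ]
}}

```text
time: 12.2
eef_pos: [0.5364, -0.0323, 0.1734]
tcp_rot: [-0.056, 0.705, 0.056, 0.705]
contact_force: [-0.3, 0.6, -2.0]
opening: 0.073
```

Call:
{"op": "servo_tool", "data": {
  "deltas": [
    [[-0.05, -0.2, 0, 0], [-0.1, -0.36, 0, 0], [-0.12, -0.42, 0, 0], [-0.122, -0.42, 0, 0], [-0.122, -0.42, 0, 0]]
  ]
}}

```text
time: 12.7
eef_pos: [0.5249, -0.0728, 0.1733]
tcp_rot: [-0.056, 0.705, 0.056, 0.705]
contact_force: [-0.5, -0.0, -3.0]
opening: 0.08
```

```bash
python3 - <<'E'
from h import *
s=get_state();e=s["eef_pos"];print(e,s["contact_force"],s["wrist_torque"])
ims={}
for c in ["scene","top"]:
    im=read_camera(c); cv2.imwrite(f"pics/{c}2.png",im); ims[c]=im
    print(c,"held rim", dishfit(im,c,e[0]+.0474,e[1]+.0076,e[2]+.0142,win=.012))
p=proj("top",e).astype(int);q=proj("scene",e).astype(int);print(p,q)
a=cv2.resize(ims["top"][p[1]-80:p[1]+70,p[0]-70:p[0]+80],(400,400),interpolation=cv2.INTER_CUBIC)
b=cv2.resize(ims["scene"][q[1]-75:q[1]+75,q[0]-75:q[0]+75],(400,400),interpolation=cv2.INTER_CUBIC)
cv2.imwrite("pics/z3.png",np.hstack([a,b]))
E
```

```text
[ 0.52486347 -0.07279537  0.17333692] [-0.46653601 -0.04745294 -3.00921811] [-0.01285128  0.1066703  -0.02558983]
scene held rim [66.0723  0.5733 -0.0672]
top held rim [32.3391  0.5753 -0.0632]
[327 211] [257 181]
```

View pics/z3.png

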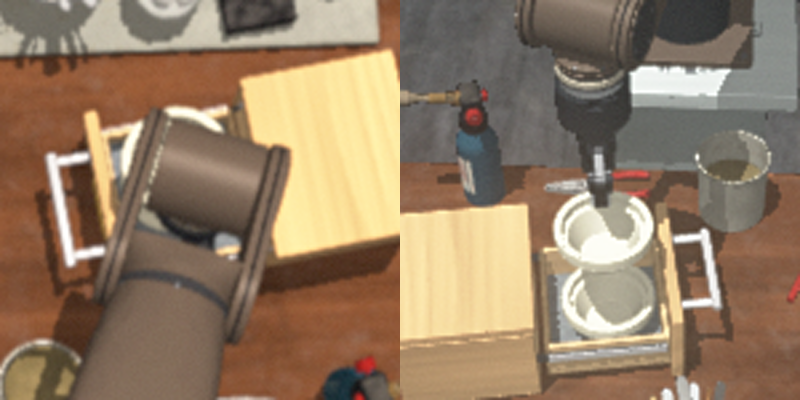

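The held dish hangs level at (603,228) in the right half, straight above dish c at (608,295). The scene fit gives the two rims within 1-2 mm of each other, so I lower.

Call:
{"op": "servo_tool", "data": {
  "deltas": [
    [[0, 0, -0.15, 0], [0, 0, -0.35, 0], [0, 0, -0.55, 0], [0, 0, -0.75, 0], [0, 0, -0.83, 0]]
  ]
}}

```text
time: 13.3
eef_pos: [0.523, -0.072, 0.0869]
tcp_rot: [-0.056, 0.707, 0.057, 0.703]
contact_force: [0.2, -0.1, -2.0]
opening: 0.076
```

Call:
{"op": "servo_tool", "data": {
  "deltas": [
    [[0, 0, -0.04, 0], [0, 0, -0.07, 0], [0, 0, -0.1, 0], [0, 0, -0.13, 0], [0, 0, -0.15, 0]]
  ]
}}

```text
time: 13.8
eef_pos: [0.5253, -0.0732, 0.0757]
tcp_rot: [-0.056, 0.705, 0.056, 0.705]
contact_force: [-0.0, -0.1, -0.9]
opening: 0.071
```

Call:
{"op": "servo_tool", "data": {
  "deltas": [
    [[0, 0, -0.01, 0], [0, 0, -0.02, 0], [0, 0, -0.025, 0], [0, 0, -0.025, 0], [0, 0, -0.025, 0]]
  ]
}}

```text
time: 14.3
eef_pos: [0.5251, -0.0732, 0.0736]
tcp_rot: [-0.056, 0.705, 0.056, 0.705]
contact_force: [-3.8, 0.3, 4.6]
opening: 0.077
```

Call:
{"op": "servo_tool", "data": {
  "deltas": [
    [[0, 0, 0, 0], [0, 0, 0, 0], [0, 0, 0, 0], [0, 0, 0.1, 0], [0, 0, 0.3, 0]]
  ],
  "claw": -0.4
}}

```text
time: 14.8
eef_pos: [0.5237, -0.0728, 0.1018]
tcp_rot: [-0.056, 0.706, 0.057, 0.704]
contact_force: [0.1, 0.5, 0.9]
opening: 0.303
```

Call:
{"op": "servo_tool", "data": {
  "deltas": [
    [[0, 0, 0.2, 0], [0, 0, 0.5, 0], [-0.1, 0.1, 0.7, 0], [-0.2, 0.3, 0.8, 0], [-0.25, 0.5, 0.8, 0]]
  ]
}}

```text
time: 15.3
eef_pos: [0.5009, -0.0232, 0.186]
tcp_rot: [-0.056, 0.703, 0.055, 0.707]
contact_force: [0.3, 0.2, -0.0]
opening: 0.297
```

Call:
{"op": "servo_tool", "data": {
  "deltas": [
    [[-0.1, 0.2, 0, 0], [-0.15, 0.4, 0, 0], [-0.2, 0.6, 0, 0], [-0.25, 0.8, 0, 0], [-0.3, 1.0, 0, 0]]
  ]
}}

```text
time: 15.8
eef_pos: [0.4699, 0.0776, 0.1837]
tcp_rot: [-0.056, 0.704, 0.056, 0.705]
contact_force: [0.5, 0.1, 0.1]
opening: 0.299
```

```bash
python3 - <<'E'
from h import *
s=get_state();e=s["eef_pos"];print(e,s["time"])
ims={}
for c in ["scene","top"]:
    im=read_camera(c); cv2.imwrite(f"pics/{c}3.png",im); ims[c]=im
    print(c,"stack rim",dishfit(im,c,.5725,-.066,.088,win=.015),"far dish",dishfit(im,c,.4605,.3095,.048,win=.01))
a=cv2.resize(ims["top"][130:250,270:420],(400,320),interpolation=cv2.INTER_CUBIC)
b=cv2.resize(ims["scene"][160:280,170:320],(400,320),interpolation=cv2.INTER_CUBIC)
cv2.imwrite("pics/z4.png",np.hstack([a,b]))
E
```

```text
[0.46988871 0.07763093 0.1836507 ] 15.8
scene stack rim [55.4868  0.5735 -0.068 ] far dish [72.9096  0.4595  0.3075]
top stack rim [ 8.1595e+01  5.7350e-01 -6.5000e-02] far dish [109.3539   0.4605   0.3115]
```

View pics/z4.png

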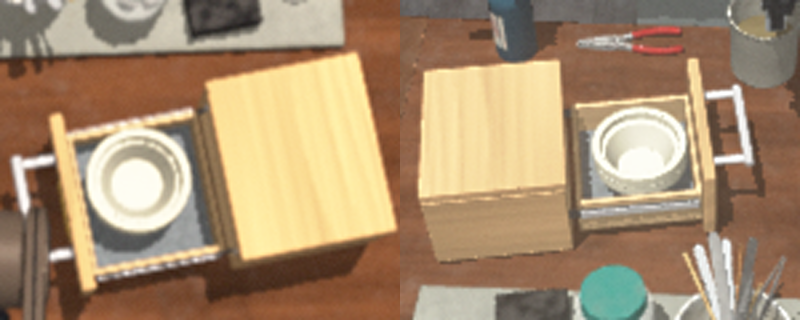

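The first dish sits concentric in dish c (rim at (140,180) left and (640,150) right), and both cameras' fits at the seated height agree. Next I fetch the far dish.

Call:
{"op": "servo_tool", "data": {
  "deltas": [
    [[-0.05, 0.2, 0, 0], [-0.1, 0.4, 0, 0], [-0.15, 0.6, 0, 0], [-0.2, 0.8, 0, 0], [-0.25, 1.0, 0, 0]]
  ],
  "claw": -0.25
}}

```text
time: 16.4
eef_pos: [0.4453, 0.177, 0.1834]
tcp_rot: [-0.056, 0.705, 0.056, 0.705]
contact_force: [-0.4, 0.6, -0.4]
opening: 0.372
```

Call:
{"op": "servo_tool", "data": {
  "deltas": [
    [[-0.05, 0.2, 0, 0], [-0.1, 0.4, 0, 0], [-0.15, 0.6, 0, 0], [-0.2, 0.8, 0, 0], [-0.25, 1.0, 0, 0]]
  ]
}}

```text
time: 16.9
eef_pos: [0.4204, 0.2771, 0.1834]
tcp_rot: [-0.056, 0.704, 0.056, 0.705]
contact_force: [0.0, -1.2, 0.1]
opening: 0.377
```

Call:
{"op": "servo_tool", "data": {
  "deltas": [
    [[-0.05, 0.15, 0, 0], [-0.073, 0.243, 0, 0], [-0.073, 0.243, -0.2, 0], [-0.073, 0.243, -0.4, 0], [-0.073, 0.243, -0.6, 0]]
  ]
}}

```text
time: 17.4
eef_pos: [0.4134, 0.3009, 0.1227]
tcp_rot: [-0.056, 0.704, 0.056, 0.705]
contact_force: [0.4, -1.4, -0.3]
opening: 0.378
```

Call:
{"op": "servo_tool", "data": {
  "deltas": [
    [[0, 0, -0.2, 0], [0, 0, -0.4, 0], [0, 0, -0.6, 0], [0, 0, -0.8, 0], [0, 0, -0.895, 0]]
  ]
}}

```text
time: 17.9
eef_pos: [0.4121, 0.3001, 0.0317]
tcp_rot: [-0.056, 0.706, 0.055, 0.704]
contact_force: [-0.6, -0.4, -0.6]
opening: 0.376
```

Call:
{"op": "servo_tool", "data": {
  "deltas": [
    [[0, 0, 0, 0], [0, 0, 0, 0], [0, 0, 0, 0], [0, 0, 0, 0], [0, 0, 0, 0]]
  ],
  "claw": -1
}}

```text
time: 18.4
eef_pos: [0.4128, 0.3013, 0.0338]
tcp_rot: [-0.056, 0.705, 0.056, 0.705]
contact_force: [-0.5, -0.2, -2.1]
opening: 0.073
```

Call:
{"op": "servo_tool", "data": {
  "deltas": [
    [[0, 0, 0.1, 0], [0, 0, 0.3, 0], [0, 0, 0.5, 0], [0, 0, 0.75, 0], [0, 0, 1.0, 0]]
  ]
}}

```text
time: 18.9
eef_pos: [0.4125, 0.3011, 0.1349]
tcp_rot: [-0.056, 0.705, 0.056, 0.705]
contact_force: [-0.6, 0.1, -1.2]
opening: 0.075
```

Call:
{"op": "servo_tool", "data": {
  "deltas": [
    [[0.02, -0.05, 0.15, 0], [0.06, -0.2, 0.3, 0], [0.12, -0.4, 0.4, 0], [0.18, -0.6, 0.4, 0], [0.24, -0.8, 0.4, 0]]
  ]
}}

```text
time: 19.4
eef_pos: [0.437, 0.2206, 0.1748]
tcp_rot: [-0.056, 0.704, 0.056, 0.706]
contact_force: [0.4, -0.4, -1.7]
opening: 0.074
```

Call:
{"op": "servo_tool", "data": {
  "deltas": [
    [[0.06, -0.2, 0, 0], [0.12, -0.4, 0, 0], [0.18, -0.6, 0, 0], [0.24, -0.8, 0, 0], [0.3, -1.0, 0, 0]]
  ]
}}

```text
time: 19.9
eef_pos: [0.4667, 0.1203, 0.1741]
tcp_rot: [-0.056, 0.705, 0.056, 0.705]
contact_force: [0.2, 0.0, -2.1]
opening: 0.071
```

Call:
{"op": "servo_tool", "data": {
  "deltas": [
    [[0.06, -0.2, 0, 0], [0.12, -0.4, 0, 0], [0.18, -0.6, 0, 0], [0.24, -0.8, 0, 0], [0.3, -1.0, 0, 0]]
  ]
}}

```text
time: 20.4
eef_pos: [0.4967, 0.0203, 0.1741]
tcp_rot: [-0.056, 0.705, 0.056, 0.705]
contact_force: [-0.3, 0.3, -0.7]
opening: 0.079
```

Call:
{"op": "servo_tool", "data": {
  "deltas": [
    [[0.06, -0.2, 0, 0], [0.12, -0.4, 0, 0], [0.18, -0.6, 0, 0], [0.24, -0.8, 0, 0], [0.293, -0.957, 0, 0]]
  ]
}}

```text
time: 20.9
eef_pos: [0.5262, -0.0757, 0.1741]
tcp_rot: [-0.056, 0.705, 0.056, 0.705]
contact_force: [0.1, 0.3, -1.9]
opening: 0.076
```

Call:
{"op": "servo_tool", "data": {
  "deltas": [
    [[0, 0, 0, 0], [0, 0, 0, 0], [0, 0, 0, 0], [0, 0, -0.1, 0], [0, 0, -0.2, 0]]
  ]
}}

```text
time: 21.4
eef_pos: [0.5258, -0.0739, 0.1527]
tcp_rot: [-0.056, 0.705, 0.056, 0.705]
contact_force: [0.4, 0.3, -2.9]
opening: 0.075
```

```bash
python3 - <<'E'
from h import *
s=get_state();e=s["eef_pos"];print(e,s["time"],s["contact_force"])
im=read_camera("scene"); cv2.imwrite("pics/scene4.png",im)
print("held",dishfit(im,"scene",e[0]+.0474,e[1]+.0076,e[2]+.0142,win=.012))
E
```

```text
[ 0.5258438 -0.0739267  0.1527317] 21.4 [ 0.38555317  0.32129512 -2.8729137 ]
held [65.7458  0.5742 -0.0683]
```

Call:
{"op": "servo_tool", "data": {
  "deltas": [
    [[0, 0, -0.1, 0], [0, 0, -0.25, 0], [0, 0, -0.4, 0], [0, 0, -0.48, 0], [0, 0, -0.5, 0]]
  ]
}}

```text
time: 21.95
eef_pos: [0.5247, -0.0742, 0.1012]
tcp_rot: [-0.056, 0.706, 0.057, 0.704]
contact_force: [-0.7, -0.7, -2.1]
opening: 0.079
```

Call:
{"op": "servo_tool", "data": {
  "deltas": [
    [[0, 0, -0.04, 0], [0, 0, -0.07, 0], [0, 0, -0.1, 0], [0, 0, -0.13, 0], [0, 0, -0.145, 0]]
  ]
}}

```text
time: 22.45
eef_pos: [0.5261, -0.0746, 0.0894]
tcp_rot: [-0.056, 0.705, 0.056, 0.705]
contact_force: [-4.1, 1.0, 6.7]
opening: 0.077
```

Call:
{"op": "servo_tool", "data": {
  "deltas": [
    [[0, 0, 0, 0], [0, 0, 0, 0], [0, 0, 0, 0], [0, 0, 0.1, 0], [0, 0, 0.3, 0]]
  ],
  "claw": -0.4
}}

```text
time: 22.95
eef_pos: [0.5248, -0.0742, 0.118]
tcp_rot: [-0.056, 0.706, 0.057, 0.704]
contact_force: [0.5, 0.4, -0.1]
opening: 0.3
```

Call:
{"op": "servo_tool", "data": {
  "deltas": [
    [[0, 0, 0.2, 0], [0, 0.05, 0.5, 0], [0, 0.2, 0.8, 0.05], [0.04, 0.4, 0.8, 0.14], [0.07, 0.6, 0.8, 0.23]]
  ]
}}

```text
time: 23.45
eef_pos: [0.5341, -0.0143, 0.2017]
tcp_rot: [-0.184, 0.681, 0.183, 0.684]
contact_force: [-0.1, 0.1, -1.3]
opening: 0.299
```

Call:
{"op": "servo_tool", "data": {
  "deltas": [
    [[0, 0.2, 0, 0.09], [0.03, 0.4, 0, 0.18], [0.06, 0.6, 0, 0.27], [0.08, 0.8, 0, 0.36], [0.09, 0.9, 0, 0.45]]
  ]
}}

```text
time: 23.95
eef_pos: [0.5421, 0.0769, 0.1998]
tcp_rot: [-0.409, 0.576, 0.409, 0.577]
contact_force: [0.1, 0.0, -0.6]
opening: 0.3
```

```bash
python3 - <<'E'
from h import *
s=get_state();e=s["eef_pos"];print(e,s["time"])
ims={}
for c in ["scene","top"]:
    im=read_camera(c); cv2.imwrite(f"pics/{c}5.png",im); ims[c]=im
    print(c,"stack rim",dishfit(im,c,.5735,-.066,.104,win=.015))
a=cv2.resize(ims["top"][130:250,270:420],(400,320),interpolation=cv2.INTER_CUBIC)
b=cv2.resize(ims["scene"][160:280,170:320],(400,320),interpolation=cv2.INTER_CUBIC)
cv2.imwrite("pics/z5.png",np.hstack([a,b]))
E
```

```text
[0.54212373 0.07688736 0.19980007] 23.95
scene stack rim [57.3595  0.5735 -0.07  ]
top stack rim [ 7.94898e+01  5.74500e-01 -6.60000e-02]
```

View pics/z5.png

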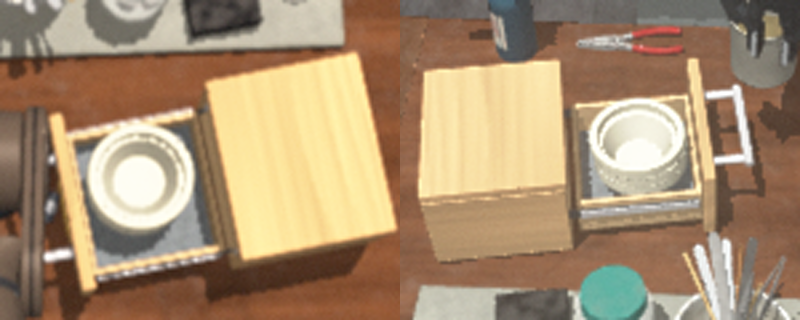

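All three dishes are stacked level and concentric ((140,178) left, (638,145) right), and both cameras put the rim within 1-2 mm at the seated height. Now I grip the handle and shut the drawer slowly.

Call:
{"op": "servo_tool", "data": {
  "deltas": [
    [[0, -0.1, 0, 0.09], [0, -0.2, 0, 0.18], [0, -0.284, 0, 0.27], [0, -0.284, -0.1, 0.32], [0, -0.284, -0.28, 0.32]]
  ],
  "claw": -0.3
}}

```text
time: 24.55
eef_pos: [0.5433, 0.0459, 0.1728]
tcp_rot: [0.539, -0.459, -0.536, -0.46]
contact_force: [-0.1, 0.3, -0.8]
opening: 0.349
```

Call:
{"op": "servo_tool", "data": {
  "deltas": [
    [[0, 0, -0.2, 0], [0, 0, -0.4, 0], [0, 0, -0.6, 0], [0, 0, -0.8, 0], [0, 0, -1.0, 0]]
  ]
}}

```text
time: 25.05
eef_pos: [0.5422, 0.0463, 0.0707]
tcp_rot: [0.537, -0.46, -0.537, -0.46]
contact_force: [1.0, 0.6, 0.3]
opening: 0.35
```

Call:
{"op": "servo_tool", "data": {
  "deltas": [
    [[0, 0, 0, 0], [0, 0, 0, 0], [0, 0, 0, 0], [0, 0, 0, 0], [0, 0, 0, 0]]
  ],
  "claw": -1,
  "force": 40
}}

```text
time: 25.55
eef_pos: [0.5404, 0.0468, 0.0697]
tcp_rot: [-0.537, 0.46, 0.539, 0.458]
contact_force: [-1.0, -2.9, -13.6]
opening: 0.111
```

Call:
{"op": "servo_tool", "data": {
  "deltas": [
    [[0.003, -0.02, 0, 0], [0.01, -0.06, 0, 0], [0.02, -0.12, 0, 0], [0.03, -0.19, 0, 0], [0.043, -0.27, 0, 0]]
  ]
}}

```text
time: 26.05
eef_pos: [0.5448, 0.0197, 0.0697]
tcp_rot: [-0.537, 0.459, 0.539, 0.458]
contact_force: [-4.6, 0.6, -16.4]
opening: 0.109
```

Call:
{"op": "servo_tool", "data": {
  "deltas": [
    [[0.013, -0.08, 0, 0], [0.026, -0.16, 0, 0], [0.038, -0.24, 0, 0], [0.051, -0.32, 0, 0], [0.064, -0.4, 0, 0]]
  ]
}}

```text
time: 26.55
eef_pos: [0.5513, -0.0207, 0.0697]
tcp_rot: [-0.537, 0.46, 0.539, 0.458]
contact_force: [-4.9, 1.9, -16.5]
opening: 0.11
```

Call:
{"op": "servo_tool", "data": {
  "deltas": [
    [[0.013, -0.08, 0, 0], [0.026, -0.16, 0, 0], [0.038, -0.24, 0, 0], [0.051, -0.32, 0, 0], [0.064, -0.4, 0, 0]]
  ]
}}

```text
time: 27.05
eef_pos: [0.5577, -0.0607, 0.0697]
tcp_rot: [-0.537, 0.46, 0.539, 0.458]
contact_force: [-5.1, 2.3, -17.4]
opening: 0.11
```

Call:
{"op": "servo_tool", "data": {
  "deltas": [
    [[0.011, -0.07, 0, 0], [0.021, -0.13, 0, 0], [0.03, -0.19, 0, 0], [0.037, -0.24, 0, 0], [0.046, -0.29, 0, 0]]
  ]
}}

```text
time: 27.55
eef_pos: [0.5624, -0.0895, 0.0697]
tcp_rot: [-0.537, 0.459, 0.539, 0.458]
contact_force: [-5.6, 1.3, -18.6]
opening: 0.107
```

Call:
{"op": "servo_tool", "data": {
  "deltas": [
    [[0.002, -0.015, 0, 0], [0.004, -0.03, 0, 0], [0.006, -0.04, 0, 0], [0.008, -0.05, 0, 0], [0.008, -0.05, 0, 0]]
  ]
}}

```text
time: 28.05
eef_pos: [0.5632, -0.0945, 0.0697]
tcp_rot: [-0.537, 0.46, 0.539, 0.458]
contact_force: [-5.6, 1.0, -17.4]
opening: 0.11
```

Call:
{"op": "servo_tool", "data": {
  "deltas": [
    [[0.002, -0.01, 0, 0], [0.003, -0.02, 0, 0], [0.005, -0.03, 0, 0], [0.006, -0.04, 0, 0], [0.006, -0.04, 0, 0]]
  ]
}}

```text
time: 28.55
eef_pos: [0.5633, -0.0954, 0.0697]
tcp_rot: [-0.535, 0.459, 0.541, 0.46]
contact_force: [-6.6, 9.9, -14.9]
opening: 0.111
```

Call:
{"op": "servo_tool", "data": {
  "deltas": [
    [[0, 0.01, 0, 0], [0, 0.02, 0, 0], [0, 0.03, 0, 0], [0, 0.03, 0, 0], [0, 0.03, 0.2, 0]]
  ],
  "claw": -0.3
}}

```text
time: 29.05
eef_pos: [0.5644, -0.0951, 0.0899]
tcp_rot: [-0.537, 0.459, 0.539, 0.458]
contact_force: [0.6, 0.3, 0.3]
opening: 0.352
```

Call:
{"op": "servo_tool", "data": {
  "deltas": [
    [[0, 0, 0.2, 0], [0, 0, 0.4, 0], [0, 0, 0.6, 0], [0, 0, 0.8, 0], [0, 0, 1.0, 0]]
  ]
}}

```text
time: 29.55
eef_pos: [0.566, -0.0956, 0.1932]
tcp_rot: [0.539, -0.458, -0.537, -0.459]
contact_force: [0.6, 0.1, -0.6]
opening: 0.349
```

Call:
{"op": "servo_tool", "data": {
  "deltas": [
    [[-0.05, 0.2, 0.1, 0], [-0.1, 0.4, 0.2, 0], [-0.15, 0.6, 0.2, 0], [-0.2, 0.8, 0.2, 0], [-0.25, 1.0, 0.2, 0]]
  ]
}}

```text
time: 30.05
eef_pos: [0.5408, 0.0053, 0.2125]
tcp_rot: [0.539, -0.458, -0.537, -0.459]
contact_force: [-0.1, 0.7, -0.4]
opening: 0.351
```

Call:
{"op": "servo_tool", "data": {
  "deltas": [
    [[-0.05, 0.2, 0, 0], [-0.1, 0.4, 0, 0], [-0.15, 0.6, 0, 0], [-0.2, 0.8, 0, 0], [-0.2, 0.8, 0, 0]]
  ]
}}

```text
time: 30.55
eef_pos: [0.5204, 0.0865, 0.2122]
tcp_rot: [0.539, -0.457, -0.538, -0.459]
contact_force: [0.1, 0.1, 0.2]
opening: 0.349
```

```bash
python3 - <<'E'
from h import *
s=get_state();print(s["eef_pos"],s["time"],s["contact_force"])
ims={}
for c in ["scene","top"]:
    ims[c]=read_camera(c); print(c,[(np.round(d["at"],3).tolist(),round(d["p"],2)) for d in recognise(c,"drawer_handle")])
    o=cv2.imread(f"pics/{c}0.png"); r=(slice(140,240),slice(320,420)) if c=="top" else (slice(175,275),slice(170,270))
    print("diff vs start in chest crop",np.abs(o[r].astype(int)-ims[c][r]).mean())
a=cv2.resize(ims["top"][140:240,320:420],(400,400),interpolation=cv2.INTER_CUBIC)
b=cv2.resize(ims["scene"][175:275,170:270],(400,400),interpolation=cv2.INTER_CUBIC)
cv2.imwrite("pics/z6.png",np.hstack([a,b]))
E
```

```text
[0.52039473 0.08650745 0.21216485] 30.55 [0.10954172 0.09676216 0.24654854]
scene [([0.599, -0.132, 0.09], 0.92), ([0.55, 0.221, 0.014], 0.38)]
diff vs start in chest crop 4.1292333333333335
top [([0.566, -0.134, 0.089], 0.92)]
diff vs start in chest crop 3.344333333333333
```

View pics/z6.png

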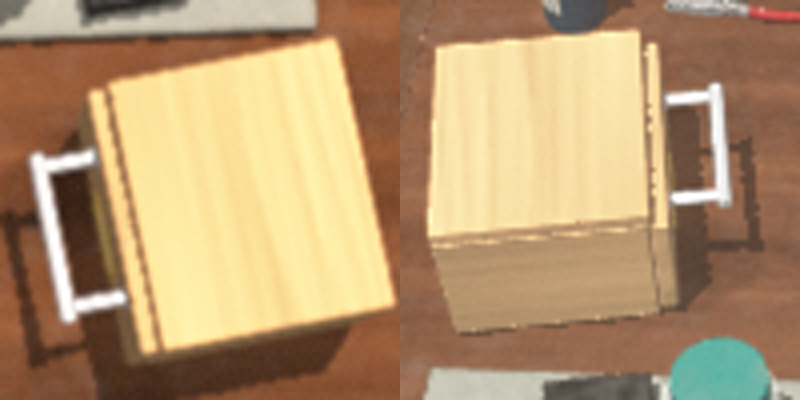

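The chest and handle are at the same pixels as at the start (handle ends (37,157) and (68,320) left), so the drawer is shut. The arm is clear.

```bash
python3 -c "
from plant import *
print(sign_off())"
```

```text
the job is handed in; nothing more can be done
None
```

I pulled the drawer out to its stop, nested both loose dishes in the drawer's dish and pushed the drawer shut. I then backed the arm clear and handed the job in at about 31 s.

- **Drawer out:** the tool moved 143 mm with the handle, then met about 20 N and would go no further.
- **Stack:** before shutting, both cameras put the top rim within 1–2 mm of its place at the seated height of 104 mm, and it looked level. The two cameras differed by about 4 mm in y throughout, as they had on every dish.
- **Drawer shut:** pushing met resistance at the end, and the chest and handle then showed at the same pixels as at the start.
- **Not checked:** I could not see the stack inside the closed drawer. I did not re-measure the bystanders at the end, but the arm felt no unexpected contact.

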